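Lock the sole press: air off, then click the locking knob home

TASK

Lock the sole press for the night. First turn the round knob of the air regulator fully anticlockwise (seen from above) to its stop, then turn the press's black T-handle clockwise until it clicks past its detent once and, let go, the small steel pin in its top stays up a few millimetres; stop there, do not wind it on past the click. Leave everything else on the bench where it is.

Things in the scene. Friction and masses are not known exactly. Their poses are not given: they have to be found in the camera images.
- press: bench press with a grey arm, fixed to the bench: dark base plate 270 x 120 x 20 mm, column and slotted bracket (top 193 mm up) on the side of its +x, the arm reaching to -x over a clamped sole; arm 50 mm wide, its top 150 mm above the bench. Origin on the bench straight below the axis of the T-handle
- lock_knob: black T-handle that locks the press, on a round steel head (76 mm across, top 182 mm up) on the end of the arm; turns about its vertical z axis, clockwise from above making its yaw fall. Origin on that axis at the underside of its 50 mm flange, 182 mm above the bench. Bar to grip: 68 mm along its own x, 16 mm thick along its y, 30 to 54 mm above the origin, on a stem 14 mm across
- lock_grip (a point): centre of the T-handle's bar, 224 mm above the bench. From its start the handle must turn about 1.5 to 2.4 rad clockwise to the lip of its detent: it differs each time and cannot be seen beforehand. Friction 0.03 N m, rising to about 0.17 at the lip, then it is drawn into its pocket 0.3 rad on. Let go past the lip it settles there by itself; about 0.25 rad beyond the pocket it is over-wound
- pin_top (a point): centre of the top of the tell-tale pin, a 10 mm steel pin in the middle of the T-handle's bar, flush with the bar's top (54 mm above lock_knob's origin) while unlocked. It rises to about 10 mm at the lip of the detent, drops to about 5 mm proud once clicked, and rises past 12 mm if wound on. Let go short of the lip it sinks flush again
- air_reg: air regulator fixed to the bench: aluminium block 56 x 56 mm (top 120 mm up) with a gauge on its -x side, a clear bowl below, brass ports at +-y to 42 mm from the axis, base 100 x 90 mm. Origin on the bench straight below its knob's axis
- reg_grip (a point): point on the vertical axis of the regulator's round black knob at the height to grip: knob 44 mm across, from 130 to 164 mm above the bench, this point 148 mm above it; its x, y turn with the knob
- reg_knob (a joint): turn of the regulator's knob (rad): 0 at its anticlockwise stop (air off), growing clockwise seen from above, up to 3.0; starts between 0.9 and 1.9; friction about 0.06 N m
- sandal_a: black sandal lying on the bench at the left, 250 x 88 mm; loose, leave it alone (origin: centre of its underside, as for all loose things)
- sandal_b: the same sandal at the right; leave it alone
- bare_sole: cork-coloured sole without a strap, 240 x 85 x 23 mm; leave it alone
- glue_jar: short jar, 54 mm across, 75 mm tall, between the press and the regulator; leave it alone
- tape_roll: cardboard tape roll lying flat, 68 mm across, 24 mm tall; leave it alone
- awl: awl with a wooden handle, 160 mm long, lying flat; leave it alone
- canister: steel canister, 90 mm across, 130 mm tall; leave it alone
- water: clear water bottle, 60 mm across, 190 mm tall; leave it alone
There are look-alikes about, which are no part of the job. Leave any red look-alike of the air_reg alone.

How it is judged:
On the way, in this order (a step that is already met when the one before it is completed fails the run):
1. the regulator's knob is turned anticlockwise to its stop (within 0.08 rad) (value of joint reg_knob below 0.08 rad), for 0.2 s.
2. the T-handle has clicked: its pin stands 2.5 to 7.2 mm proud of the bar's top, the knob still, the air still off (value of joint reg_knob below 0.08 rad and z of pin_top in the frame of lock_knob between 0.0565 and 0.0612 m and angular speed of lock_knob below 0.1 rad/s), for 0.5 s.
At the end, for the whole second after the job is handed in: The regulator's knob is within 0.08 rad of its anticlockwise stop, and the T-handle rests in its pocket with the pin's top 2.5 to 7.2 mm above the top of the bar, both knobs released and still (all of step 2); the robot touches nothing.
It fails at once if the T-handle is wound on past its click (pin more than 12 mm above the bar's top) (z of pin_top in the frame of lock_knob above 0.066 m).
It fails at once if a loose thing on the bench is moved by more than 30 mm (distance of any of sandal_a, sandal_b, bare_sole, glue_jar, tape_roll, awl, canister, water from where it was at the start of the episode above 0.03 m).
It also fails if it takes over 69 s, if anything falls off the work surface, if the arm or the gripper's body presses on something with over 40 N, if the wrist force passes 120 N, or if a joint passes its speed limit or range.

ROBOT

A 7-joint arm with a two-finger parallel gripper is mounted at the origin on the work surface. World frame = base frame: x ahead of the robot, y to its left, z up, the work surface at z = 0. Lengths are in m, angles in rad, forces in N, time in s.
With the tool pointing down it reaches from about 0.4 to 0.925 m from the base axis. Payload 4.1 kg.
Tool frame: the origin (TCP) lies midway between the tips of the shut fingers; the grasp point (between the pads) lies 19 mm behind it; z points along the fingers, y is the line along which they close (so a half turn about z gives the same grasp; the last joint's range is limited). The gripper opens to 85 mm and grips with 20 to 120 N. Pads are 22 mm wide; open, the fingers measure 114 mm over their backs; the gripper's body (76 mm by 85 mm) begins 54 mm behind the grasp point. The pads swing forward as they close: fully open they stand 13 mm farther back than shut.
Start: joints at [-1.354, 0.398, 0.045, 1.537, -0.019, 1.207, -0.051], TCP at [0.202, 0.618, 0.231] pointing down, gripper open.
Joint ranges: [-2.82, 2.82], [-0.49, 2.23], [-1.37, 1.46], [0, 2.46], [-1.36, 4.5], [0.23, 2], [-2.94, 2.94]. Speed limits (rad/s): [2.57, 2.57, 3.14, 3.14, 3.14, 3.14, 3.14].

INTERFACE

Orientations are given as a 3x3 rotation matrix whose columns are the frame's x, y, z axes.
In Python, from station import manip gives the robot as it stands. The module is installed in compiled form; this text tells all that it offers. Calls block until the motion is done:
- manip.move_pose(position, orientation): joint-space move of the TCP to a pose.
- manip.movel(position, frame=None, rate=0.15, until_force=None): straight line of the TCP; frame=None keeps the orientation; rate is the mean speed in m/s. With until_force (N) it stops when the force on the tool has changed by that much, and returns True; else False.
- manip.set_joints(angles): joint-space move.
- manip.command_gripper(opening, squeeze=None): opening from 0.0 (shut) to 1.0 (fully open); squeeze is the grip in N (None keeps the last); returns when the fingers have stopped.
- manip.wait(seconds).
- manip.ik(position, orientation): joint angles nearest the present ones, or None.
- manip.capture(name): name is "scene" or "top" or "wrist"; returns (picture, depth): 480x640x3 uint8, blue, green, red; 480x640 float32, m along the optical axis (not along the pixel's ray), 0 where there is no reading.
- manip.camera_info(name): a dict with "intrinsics" (3x3 intrinsics, pixels), "extrinsics" (4x4, takes a point from world to camera coordinates); the wrist camera has in their place "hand_eye" (4x4, takes a point from camera to tool coordinates, whose origin is the TCP and whose axes are the flange's). Camera axes: x right, y down, z forward; pixel columns grow to the right and rows downward; lengths in m; the calibration is good to about 2 mm. A picture is of the moment at which its call begins: read the wrist's pose just before it. camera_info takes no time and is no camera call.
A pose or a line that the arm cannot do raises manip.Unreachable and nothing moves.
- manip.sign_off(): hands the job in; it is judged then, once.
Readings, each from a call of its own:
- manip.current_time(): time.
- manip.current_q(): joint angles.
- manip.current_joint_vel(): joint speeds.
- manip.current_tau(): joint torques, N m.
- manip.current_eef_pos(): TCP position.
- manip.current_orientation(): TCP orientation.
- manip.current_wrist_force(): force on the tool from outside, world axes, zero at the start.
- manip.current_torque(): the same for the moment, N m.
- manip.current_width(): opening from 0.0 (shut) to 1.0 (fully open).
- manip.current_grip_force(): force on a finger pad.
Only numpy, scipy, OpenCV 4.12 (cv2) and the standard library are available. Lean on these libraries where they do the work, as an engineer would, in place of code of your own. Each camera call takes 0.05 s, during which the arm holds its last target. There are 200 camera calls.

## Working session

There is one attempt and no reset: what is moved stays moved. The work goes in short steps, each a Python script; the robot and the scene stay as the last script left them, time stands still between calls to the robot, and variables do not carry over. Pictures are saved under pics/ and viewed, at most 10 in all, crops included, and the job is handed in when it is done.

```bash
mkdir -p pics
python3 - <<'E'
from station import manip
import cv2,numpy as np
for n in("scene","top"):
    p,d=manip.capture(n);cv2.imwrite(f"pics/{n}0.png",p);np.save(f"{n}_d.npy",d)
    c=manip.camera_info(n);print(n,c["intrinsics"],np.round(c["extrinsics"],3),(d>0).mean())
print(manip.camera_info("wrist"),manip.current_orientation(),manip.current_time())
E
```

```text
scene [[622.2530696    0.         328.15358918]
 [  0.         622.2530696  235.83996583]
 [  0.           0.           1.        ]] [[ 0.606  0.796  0.005 -0.35 ]
 [ 0.69  -0.522 -0.501 -0.329]
 [-0.396  0.307 -0.865  1.959]
 [ 0.     0.     0.     1.   ]] 0.9962434895833333
top [[525.03500871   0.         318.08374948]
 [  0.         525.03500871 240.17489297]
 [  0.           0.           1.        ]] [[-0.018 -1.    -0.016  0.018]
 [-0.984  0.021 -0.176  0.592]
 [ 0.176  0.012 -0.984  1.361]
 [ 0.     0.     0.     1.   ]] 0.9960384114583334
{'intrinsics': array([[422.39275521,   0.        , 321.95772067],
       [  0.        , 422.39275521, 238.13378473],
       [  0.        ,   0.        ,   1.        ]]), 'hand_eye': array([[ 1.26122322e-03, -9.62576808e-01, -2.71006087e-01,
         6.86029846e-02],
       [ 9.99999140e-01,  1.31120835e-03, -3.38227456e-06,
        -2.54439363e-04],
       [ 3.58601143e-04, -2.71005849e-01,  9.62577634e-01,
        -1.43153635e-01],
       [ 0.00000000e+00,  0.00000000e+00,  0.00000000e+00,
         1.00000000e+00]])} [[-9.50584142e-01  3.10466760e-01 -4.24587938e-04]
 [ 3.10467022e-01  9.50582586e-01 -1.72491833e-03]
 [-1.31923903e-04 -1.77150056e-03 -9.99998422e-01]] 0.1
```

View pics/scene0.png

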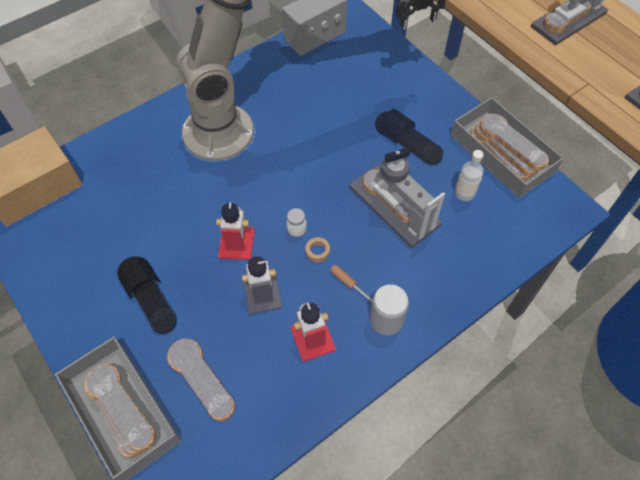

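View pics/top0.png

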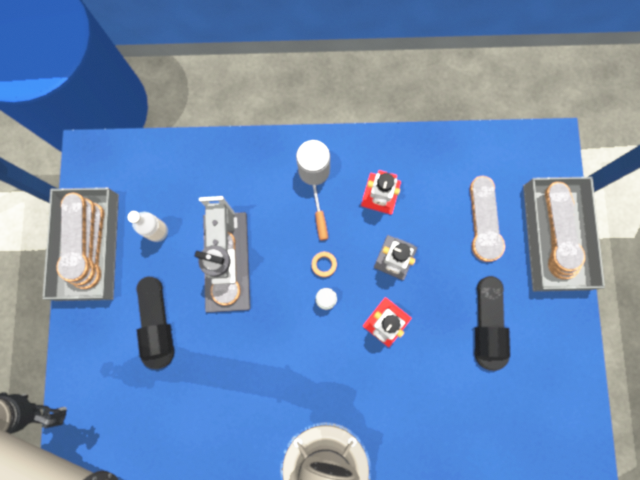

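The scene view shows three regulators, with knobs at about (232,213) red base, (258,266) dark base and (310,313) red base. In the top view these are (391,325) red, (401,253) dark grey and (384,184) red. I choose the grey one at top (401,253). The only T-handle is at top (212,257), scene (397,155); the jar at (326,299) is close by.

```bash
cat > h.py <<'E'
from station import manip
import cv2,numpy as np
def cloud(n,d,pose=None):
    c=manip.camera_info(n);K=c["intrinsics"];v,u=np.indices(d.shape)
    P=np.stack([(u-K[0,2])/K[0,0]*d,(v-K[1,2])/K[1,1]*d,d],-1)
    if n=="wrist": T=pose@c["hand_eye"]
    else: T=np.linalg.inv(c["extrinsics"])
    P=P@T[:3,:3].T+T[:3,3]; P[d<=0]=np.nan; return P
def tool():
    T=np.eye(4);T[:3,:3]=manip.current_orientation();T[:3,3]=manip.current_eef_pos();return T
def down(a):  # fingers close along yaw a
    y=np.array([np.cos(a),np.sin(a),0]);z=np.array([0,0,-1.]);return np.column_stack([np.cross(y,z),y,z])
def fit(P,img,zlo,zhi,c,r,vmax=90):
    m=(P[...,2]>zlo)&(P[...,2]<zhi)&(np.hypot(P[...,0]-c[0],P[...,1]-c[1])<r)&(img.max(-1)<vmax)
    Q=P[m]; (ctr,s,ang)=cv2.minAreaRect(Q[:,:2].astype(np.float32))
    e=np.linalg.eigh(np.cov(Q[:,:2].T))[1][:,1]
    return len(Q),Q.mean(0).round(4),np.round(ctr,4),np.round(s,4),np.arctan2(e[1],e[0]).round(3)
E
python3 - <<'E'
from h import *
for n,kp,lp in(("top",(401,253),(212,257)),("scene",(258,266),(397,155))):
    img=cv2.imread(f"pics/{n}0.png");P=cloud(n,np.load(f"{n}_d.npy"))
    a=P[kp[1],kp[0]];b=P[lp[1],lp[0]];print(n,a,b)
    print(fit(P,img,.155,.175,a,.04),fit(P,img,.225,.25,b,.06))
p=cv2.imread("pics/top0.png");q=np.hstack([cv2.resize(p[y-40:y+40,x-40:x+40],(400,400),interpolation=3) for x,y in((401,253),(212,257))])
cv2.imwrite("pics/crop.png",q)
E
```

```text
top [ 0.53544435 -0.19744334  0.16666882] [0.52416087 0.2521384  0.23889687]
(34, array([ 0.5259, -0.1884,  0.1624]), array([ 0.5268, -0.1889]), array([0.0316, 0.0112]), np.float64(0.864)) (119, array([0.523 , 0.2572, 0.2354]), array([0.5241, 0.2598]), array([0.0651, 0.0136]), np.float64(1.289))
scene [ 0.55159836 -0.19941006  0.16255744] [0.53410107 0.25733613 0.23277528]
(200, array([ 0.5453, -0.201 ,  0.1627]), array([ 0.5446, -0.2001]), array([0.0437, 0.0403]), np.float64(3.126)) (143, array([0.532 , 0.2624, 0.2333]), array([0.5318, 0.2626]), array([0.0694, 0.0203]), np.float64(1.288))
```

View pics/crop.png

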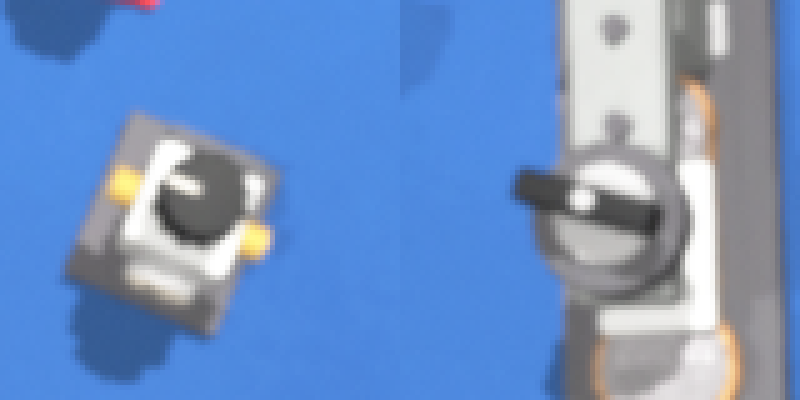

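The crop confirms it. The left half is the grey-based regulator with its black knob and brass ports; the right half is the T-handle on its steel head with the bright pin at its middle. Next I refine both positions with the wrist camera from above.

```bash
python3 - <<'E'
from h import *
T=tool();manip.movel(T[:3,3]+[0,0,.2],rate=.25)
for i,(c,z,zl,zh,r,a) in enumerate([((.528,.261),.40,.225,.25,.06,1.29),((.540,-.200),.34,.15,.175,.035,0)]):
    manip.move_pose([*c,z],down(a)); manip.wait(.3)
    T=tool();p,d=manip.capture("wrist");cv2.imwrite(f"pics/w{i}.png",p);P=cloud("wrist",d,T)
    print(fit(P,p,zl,zh,c,r),manip.current_q().round(2),manip.current_time())
    for k in range(8):
        y=a+k*np.pi/4; q=manip.ik([*c,.155],down(y)); print(round(y,2), None if q is None else np.round(q[-1],2),end="; ")
E
python3 -c "
import cv2,numpy as np
cv2.imwrite('pics/w.png',cv2.resize(np.hstack([cv2.imread(f'pics/w{i}.png') for i in(0,1)]),(800,300),interpolation=3))"
```

```text
(803, array([0.5249, 0.2658, 0.2344]), array([0.5273, 0.2617]), array([0.066 , 0.0153]), np.float64(1.238)) [-0.81  0.22  0.34  1.43 -0.07  1.51  0.82] 3.1667
1.29 0.88; 2.08 1.63; 2.86 2.38; 3.65 2.62; 4.43 -1.98; 5.22 -1.34; 6.0 -0.62; 6.79 0.13; (1384, array([ 0.5361, -0.2001,  0.1636]), array([ 0.541 , -0.1993]), array([0.0424, 0.0428]), np.float64(1.727)) [-0.44  0.29  0.92  1.58 -0.24  1.39  0.5 ] 5.2167
0.0 0.63; 0.79 1.34; 1.57 2.06; 2.36 2.79; 3.14 -2.21; 3.93 -1.41; 4.71 -0.75; 5.5 -0.08;
```

View pics/w.png

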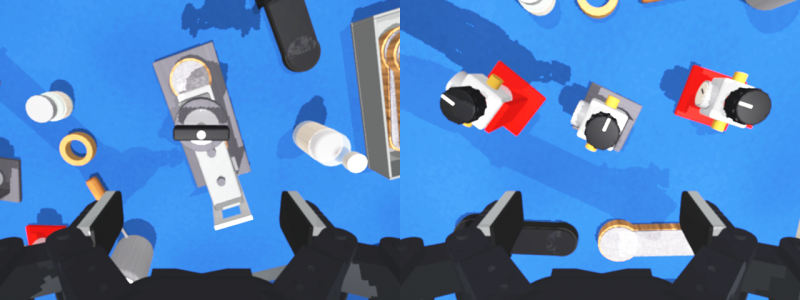

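Left, the T-handle is seen from the wrist at about (201,133) of the montage. Right, the grey regulator's knob is at (602,131), with red ones on both sides. The fits put the handle at (0.527,0.262) and the knob at (0.541,-0.1995). I grip the knob and turn it anticlockwise, watching the moment.

Run:
```python
from h import *
c=(.541,-.1995);R=down(-.9)
manip.move_pose([*c,.25],R);manip.movel([*c,.126],R,rate=.1,until_force=10)
manip.command_gripper(0,40);print(manip.current_eef_pos(),manip.current_width(),manip.current_grip_force(),manip.current_wrist_force().round(1),manip.current_time())
q=manip.current_q();t0=manip.current_torque()[2];L=[]
for k in range(1,25):
    q[-1]+=.1;manip.set_joints(q);t=manip.current_torque()[2]-t0;L.append(round(float(t),3))
    if abs(t)>.3:break
print(L,manip.current_q()[-1]-q[-1],manip.current_time(),manip.current_wrist_force().round(1))
```

```text
[ 0.54163892 -0.20011777  0.12661852] 0.5013543394940617 41.18251025676727 [ 1.2 -1.2  1.7] 7.8333
[0.069, 0.065, -0.003, 0.078, 0.02, 0.109, 0.037, 0.075, 0.031, -0.012, 0.048, 0.028, 0.04, 0.041, 0.058, 0.056, -0.078, 0.073, -0.138, -0.009, -0.279, 0.068, -0.35] -0.004326904219531524 13.5833 [-2.6 -2.   0.8]
```

Run:
```python
from h import *
print(manip.current_orientation()[:2,1])
manip.wait(.3);manip.command_gripper(1.0);p=manip.current_eef_pos();manip.movel([*p[:2],.34],rate=.25)
manip.move_pose([.54,-.2,.34],down(0));manip.wait(.2)
p,d=manip.capture("wrist");cv2.imwrite("pics/w2.png",p);print(manip.current_time())
a=cv2.imread("pics/w1.png")
cv2.imwrite("pics/k.png",np.hstack([cv2.resize(x[120:300,230:450],(400,327),interpolation=3) for x in(a,p)]))
```

```text
[0.17427006 0.98469726]
16.725
```

View pics/k.png

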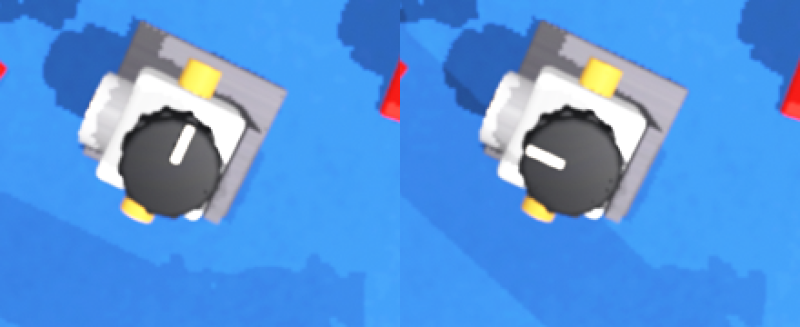

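The pointer turned about 1.6 rad anticlockwise, from (183,145) towards the gauge at (545,157), then the fingers slipped. The knob is at its stop. Now I grip the T-handle, turn the first safe 1.2 rad and check whether the wrist camera sees the pin.

```bash
cat >> h.py <<'E'
def pin(c,r=.012):
    T=tool();p,d=manip.capture("wrist");P=cloud("wrist",d,T)
    m=(np.hypot(P[...,0]-c[0],P[...,1]-c[1])<r)&(P[...,2]>.228)&(P[...,2]<.26);g=p.min(-1)
    b=m&(g>110);dk=m&(g<80)
    f=lambda k:(int(k.sum()),round(float(np.median(P[...,2][k])),4) if k.any() else None)
    return f(b),f(dk),p
E
python3 - <<'E'
from h import *
c=(.5275,.262);a=2.85;R=down(a)
manip.move_pose([*c,.32],R);print(manip.current_q().round(2));print(pin(c)[:2])
manip.movel([*c,.205],R,rate=.1,until_force=10)
manip.command_gripper(0,40);manip.wait(.1)
print(manip.current_eef_pos(),manip.current_width(),manip.current_wrist_force().round(1),manip.current_time())
print(pin(c)[:2])
q=manip.current_q();t0=manip.current_torque()[2]
for k in range(4):
    q[-1]-=.3;manip.set_joints(q);manip.wait(.1);b,dk,p=pin(c);print(b,dk,round(float(manip.current_torque()[2]-t0),3))
cv2.imwrite("pics/g.png",p);print(manip.current_wrist_force().round(1),manip.current_time())
E
```

```text
[-1.25  0.35  0.95  1.58 -0.29  1.36  2.58]
((303, 0.2372), (661, 0.2363))
[0.52795719 0.26189934 0.20522797] 0.1780847811187864 [ 1.7  0.6 -0. ] 20.5
((834, 0.2374), (3852, 0.2368))
(874, 0.2373) (3815, 0.2367) 0.019
(878, 0.2373) (3813, 0.2368) -0.058
(885, 0.2373) (3786, 0.2368) -0.02
(929, 0.2372) (3526, 0.2367) -0.009
[ 4.6 -2.9 -2. ] 22.7167
```

View pics/g.png

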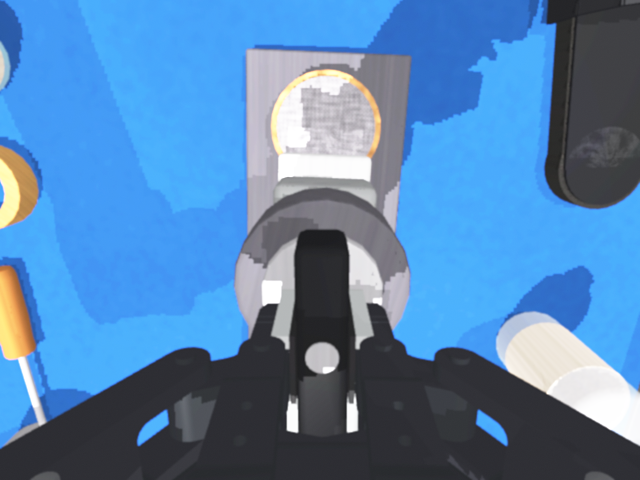

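The pin is in clear view at (322,357) between the fingers, still flush. I step on, reading its height by depth, and stop once it has peaked and dropped.

Run:
```python
from h import *
c=(.5275,.262);q=manip.current_q();tot=1.2;pk=0
while tot<2.85:
    s=.1 if tot<1.45 else .05
    tot+=s;q[-1]-=s;manip.set_joints(q);b,dk,p=pin(c,.007)
    h=round((b[1]-dk[1])*1e3,1);pk=max(pk,h)
    print(round(tot,2),h,b[0],round(float(manip.current_torque()[2]),2),end=" | ")
    if h>11.3 or (pk>6 and h<pk-2): break
cv2.imwrite("pics/g2.png",p);print(manip.current_time())
```

```text
1.3 0.9 874 0.0 | 1.4 0.9 881 0.01 | 1.5 0.8 883 0.01 | 1.55 0.9 894 0.02 | 1.6 0.9 892 -0.0 | 1.65 0.9 891 0.05 | 1.7 1.0 899 0.01 | 1.75 0.9 890 -0.05 | 1.8 0.9 898 -0.01 | 1.85 1.0 898 -0.03 | 1.9 0.8 891 -0.03 | 1.95 1.2 873 0.12 | 2.0 2.5 954 0.08 | 2.05 3.9 1037 0.09 | 2.1 5.1 1129 0.1 | 2.15 6.3 1215 0.04 | 2.2 7.5 1311 0.09 | 2.25 8.9 1417 0.08 | 2.3 9.6 1487 0.09 | 2.35 9.9 1503 -0.01 | 2.4 9.9 1494 -0.04 | 2.45 9.3 1450 -0.08 | 2.5 8.3 1359 -0.14 | 2.55 7.5 1286 -0.13 | 29.9167
```

Run:
```python
from h import *
c=(.5275,.262);q=manip.current_q()
for s in(.05,.05):
    q[-1]-=s;manip.set_joints(q);b,dk,p=pin(c,.007);print(b,dk)
manip.command_gripper(1.0);manip.wait(.7)
b,dk,p=pin(c,.007);print("open",b,dk)
x=manip.current_eef_pos();manip.movel([*x[:2],.33],rate=.15);manip.wait(.7)
b,dk,p=pin(c,.007);print("up",b,dk,manip.current_time())
_,t=None,manip.capture("top")[0];_,s=None,manip.capture("scene")[0]
cv2.imwrite("pics/e.png",np.hstack([cv2.resize(p,(400,300)),cv2.resize(s,(400,300))]))
```

```text
(1194, 0.2428) (608, 0.2364)
(1158, 0.2422) (604, 0.2364)
open (1158, 0.2422) (594, 0.2365)
up (297, 0.2422) (91, 0.2364) 33.6833
```

View pics/e.png

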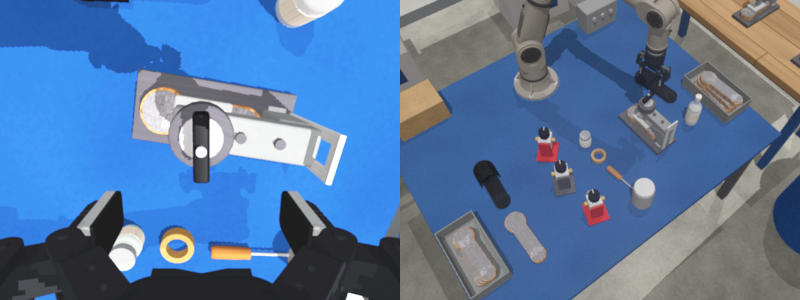

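The wrist view (left) shows the handle released, with its pin at (201,152) standing about 5 mm proud. The scene view (right) shows everything else in place and the gripper clear.

```bash
python3 -c "
from station import manip
print(manip.sign_off(),manip.current_time())"
```

```text
the job is handed in; nothing more can be done
the job is handed in; nothing more can be done
```

The job is handed in: the regulator knob is at its anticlockwise stop, the T-handle has clicked once with its pin about 5 mm proud, the robot is clear of everything, and nothing else on the bench looks moved; the sign-off returned no verdict.

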